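# Rap a stuck adapter out of a centrifuge cup

## Task

The orange tube adapter is stuck inside the clear cup that stands mouth down. Keep hold of the cup and rap its mouth on the black rubber pad until the adapter drops, then lift the cup straight off so that the adapter is left standing on the pad, and stand the empty cup, still mouth down, in the middle of the blue ribbed mat. Do not drop the cup or disturb the film box and the small bottle.

Things in the scene. Friction and masses are not known exactly. Their poses are not given: they have to be found in the camera images.
- cup_center (a point): Clear cup with a blue closed end, standing mouth down: a tube of 56 mm outer diameter (57 over two thin blue bands), 120 mm high, 3 mm wall, open below, closed above by an 8 mm end; 0.22 kg. This point: on its axis, half-way up, 60 mm above the mouth; z axis up, to the closed end. Grip it across the diameter from above, some 80 mm above the mouth, with 30 to 50 N.
- cup_mouth (a point): Centre of the cup's open lower rim, 60 mm under cup_center; z axis up, along the cup.
- adapter_center (a point): Orange cylinder 44 mm in diameter, 70 mm high, about 0.22 kg, four dark holes in its top. This point: on its axis, half-way up. It starts stuck inside the cup with its underside 38 mm (this point 73 mm) above the cup's mouth. Standing on the rubber pad this point is 57 mm above the worktop.
- knock_pad: Fixed knock-out pad on the worktop: white plastic base 110x110 mm with a flat black rubber face 102x102 mm; its top is 22 mm above the worktop. Origin: centre of its underside, on the worktop. x and y axes along its sides.
- drain_mat: Fixed flat blue mat with thin white ribs, 110x110 mm, 6 mm thick. Origin: centre of its underside, on the worktop.
- film_box: Loose white and blue carton, 59x126x58 mm, a bystander. Origin: centre of its underside.
- bottle_small: Loose clear bottle with a blue cap, 56 mm in diameter, 105 mm high, a bystander. Origin: centre of its underside.
- cup_clamps (a point): Centre of four small dark sprung pads inside the cup, 102 mm above its mouth. They hold the adapter with some 5 N, over twice its weight: it stays up when the cup is lifted or set down slowly; each sharp stop on the rubber at 0.1 to 0.4 m/s makes it slip 2 to 9 mm. After about 9 mm in all it falls free. The cup may slip up some mm in the fingers at each rap.

How it is judged:
By the outcome, as a careful person would: the job done as asked, in the order asked, and still so for the second after the job is handed in, with the robot touching nothing.
It also fails if it takes over 48 s, if anything falls off the work surface, if the arm or the gripper's body presses on something with over 40 N, if the wrist force passes 120 N, or if a joint passes its speed limit or range.

## Robot

A 6-joint arm with a two-finger parallel gripper is mounted at the origin on the work surface; the furniture and walls round the work are solid. World frame = base frame: x ahead of the robot, y to its left, z up, the work surface at z = 0. Lengths are in mm, angles in rad, forces in N, time in s.
With the tool pointing down it reaches from about 400 to 925 mm from the base axis. Payload 12.5 kg.
Tool frame: the origin (TCP) lies on the centre line of the jaws, within the pads' length; the fingertips stand 14 mm ahead of it and the grasp point (between the pads) lies 5 mm behind it; z points along the fingers, y is the direction in which the jaws open and shut (so a half turn about z gives the same grasp; the last joint's range is limited). The gripper opens to 95 mm and grips with 3 to 60 N. Pads are 20 mm wide; open, the fingers measure 119 mm over their backs; the gripper's body (75 mm by 180 mm) begins 59 mm behind the grasp point.
Start: joints at [0.702, 0.491, 1.559, -0, 1.092, -0.106], TCP at [431.837, 451.843, 228.661] pointing down, gripper open.
Joint ranges: [-3.1, 3.1], [-0.84, 2.19], [0.05, 2.79], [-1.13, 4.28], [0.06, 2.93], [-2.69, 2.69]. Speed limits (rad/s): [2.22, 2.22, 2.79, 3.14, 3.14, 3.14].

## Interface

Orientations are given as [roll, pitch, yaw] about the fixed x, y, z axes, in that order (R = Rz(yaw) Ry(pitch) Rx(roll)).
In Python, from cell import * gives the robot as it stands.
- The arm moves only by the tool play_rows, never from a script. Its argument "moves" is a list of rows, each a list of 7 numbers: the shift along the tool's x, y, z in m, then the turn, a rotation vector about the tool's x, y, z in rad, then the opening in per cent of the stroke, from 0 (shut) to 100 (fully open). In form: [[tx, ty, tz, ax, ay, az, claw], ...]. A call has 1 to 8 rows; each row shifts and turns the pose as measured when the row begins, along the tool's axes as they then stand; what a row does not reach is not made up. A row lasts 1/10 s, in which the tool goes at most 50 mm and 8.59 degrees, less where a joint would pass 70% of its speed; a pose out of reach is approached as far as the arm can. A call is refused whole if a number of a shift passes 0.05 or a number of a turn 0.15, either way. A call with a gripper value outside its range is refused whole. The fingers move at their own pace and stop on an object; the grip force is fixed at half the most. Time passes only in rows, so rows that do not move let the fingers close. It gives the time, the measured TCP pose, the force and the opening at its end, in the units of the state.
- state(): the state, without advancing time (a new reading comes with each control period).
- read_camera(name): name is "side" or "top"; returns a dict with "img" (480x640x3 uint8, red, green, blue), "fx", "fy", "cx", "cy" (pixels), "k1" (the pictures are not rectified: a ray, as slopes to the right and down, at radius r is drawn at 1 + k1 r^2 times it, then the intrinsics apply), "R" (3x3) and "t" (3): a world point X has camera coordinates R X + t. Camera axes: x right, y down, z forward; pixel columns grow to the right and rows downward; lengths in mm; the calibration is good to about 2 mm. A picture is of the moment at which its call begins. There is no depth.
- job_done(): hands the job in, once; it reports no verdict.
The state is a dict: "t": time; "joints": joint angles; "qvel": joint speeds; "tau": joint torques, N m; "eef_pos": TCP position; "tcp_rot": TCP orientation; "ft_force": force on the tool from outside, world axes, zero at the start; "moment": the same for the moment, N m; "opening": opening from 0.0 (shut) to 1.0 (fully open).
Only numpy, scipy, OpenCV 4.12 (cv2) and the standard library are available. Lean on these libraries where they do the work, as an engineer would, in place of code of your own. Each camera call takes 0.05 s, during which the arm holds its last target.

## Working session

There is one attempt and no reset: what is moved stays moved. The work goes in short steps, Python scripts to look and compute and a tool call to move; the robot and the scene stay as the last step left them, time stands still between calls to the robot, and variables do not carry over. Pictures are saved under pics/ and viewed, and the job is handed in when it is done.

Besides the shell and the picture viewer there is one more tool, called after "Request:" in YAML: its name, and indented under it one key for each argument. play_rows: Moves the arm, as the interface text tells. Its arguments: {"type":"object","properties":{"moves":{"type":"array"}},"required":["moves"]}

```bash
mkdir -p pics; ls; python3 - <<'E'
from cell import *
import cv2
print(state())
for n in("side","top"):
    c=read_camera(n); cv2.imwrite(f"pics/{n}0.png",c["img"][:,:,::-1]); print(n,[c[k] for k in("fx","fy","cx","cy","k1")],c["R"],c["t"])
E
```

```text
pics
{'t': 0.0, 'joints': array([ 7.02377778e-01,  4.91558973e-01,  1.55943285e+00, -1.53794327e-05,
        1.09166517e+00, -1.05598749e-01]), 'qvel': array([-0.0009219 ,  0.0003903 ,  0.00180329, -0.0015132 , -0.00061491,
       -0.00039197]), 'tau': array([-2.12048440e-04, -6.12638140e+01, -2.58177030e+01,  6.92641502e-02,
        4.82292229e-02, -1.18055941e-04]), 'eef_pos': array([431.67450537, 451.68267556, 228.06780994]), 'tcp_rot': array([-3.14053280e+00, -9.86209397e-05,  2.37877990e+00]), 'ft_force': array([ 1.42561373, -0.44068389, -0.59256006]), 'moment': array([-0.00020823, -0.02011878,  0.02403916]), 'opening': 1.0010807843512013}
side [499.29887004740885, 499.29887004740885, 311.2606344515639, 243.62929091508988, -0.06324460479783046] [[ 0.97474879  0.22308543 -0.00988393]
 [ 0.16587196 -0.75297431 -0.63680153]
 [-0.14950349  0.61908205 -0.77096441]] [-429.37006952  -25.28007354 1356.21518589]
top [498.17543179102967, 498.17543179102967, 320.7861404454332, 241.65025377416956, -0.04726870225557829] [[ 0.00468826 -0.99995108  0.00871009]
 [-0.99887562 -0.00509377 -0.04713322]
 [ 0.04717529 -0.00847932 -0.99885064]] [  -2.93640243  409.01752408 1418.76765967]
```

View pics/side0.png

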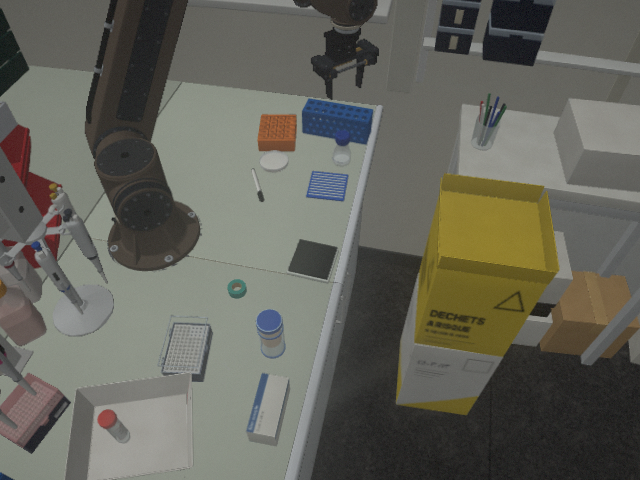

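View pics/top0.png

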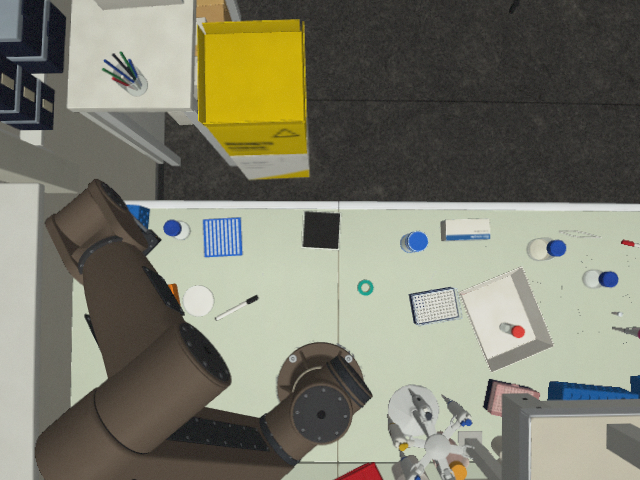

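The cup is near side (270,330) / top (415,241), the pad near side (313,260) / top (321,230), and the mat near side (328,185) / top (223,237). The bottle is beside the mat at top (176,229), and the box is at top (466,230).

```bash
cat > h.py <<'E'
import numpy as np, cv2
from cell import *
def K(c): return np.array([[c["fx"],0,c["cx"]],[0,c["fy"],c["cy"]],[0,0,1]]),np.array([c["k1"],0,0,0,0])
def proj(c,X):
    k,d=K(c); return cv2.projectPoints(np.array(X,float).reshape(-1,1,3),cv2.Rodrigues(c["R"])[0],c["t"],k,d)[0].reshape(-1,2)
def onz(c,uv,z):
    k,d=K(c); p=cv2.undistortPointsIter(np.array(uv,float).reshape(-1,1,2),k,d,None,None,(3,50,1e-9)).reshape(-1,2)
    o=-c["R"].T@c["t"]; r=np.c_[p,np.ones(len(p))]@c["R"]
    return o+r*((z-o[2])/r[:,2])[:,None]
def crop(c,x,y,w,h,s,name):
    cv2.imwrite("pics/"+name,cv2.resize(c["img"][y:y+h,x:x+w,::-1],None,fx=s,fy=s,interpolation=cv2.INTER_CUBIC))
E
python3 - <<'E'
from h import *
s=read_camera("side");t=read_camera("top")
a=lambda c,*r:cv2.resize(c["img"][r[1]:r[1]+r[3],r[0]:r[0]+r[2],::-1],None,fx=6,fy=6,interpolation=cv2.INTER_CUBIC)
cv2.imwrite("pics/a1.png",np.vstack([np.hstack([a(s,240,300,60,50),a(t,390,215,60,50)]),np.hstack([a(s,283,233,60,50),a(t,292,203,60,50)])]))
cv2.imwrite("pics/a2.png",np.vstack([np.hstack([a(s,298,162,60,50),a(t,193,210,60,50)]),np.hstack([a(s,320,125,60,50),a(t,150,205,60,50)])]))
E
```

```text
(no output)
```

View pics/a1.png

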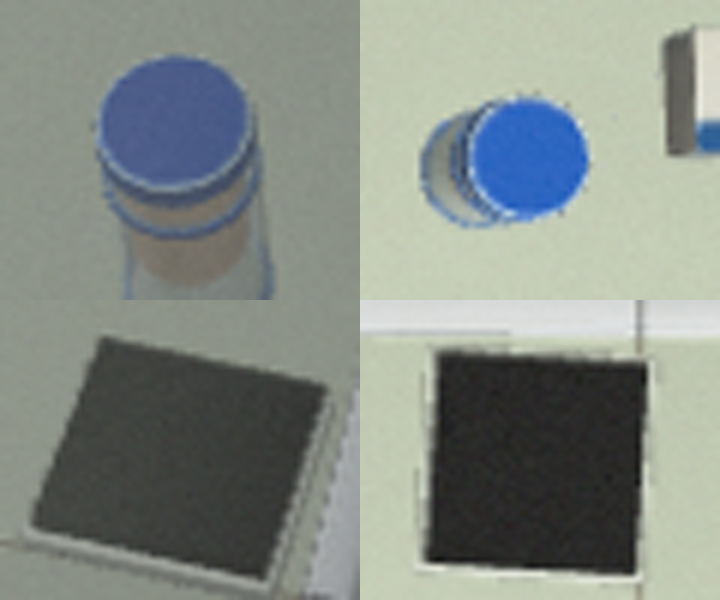

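View pics/a2.png

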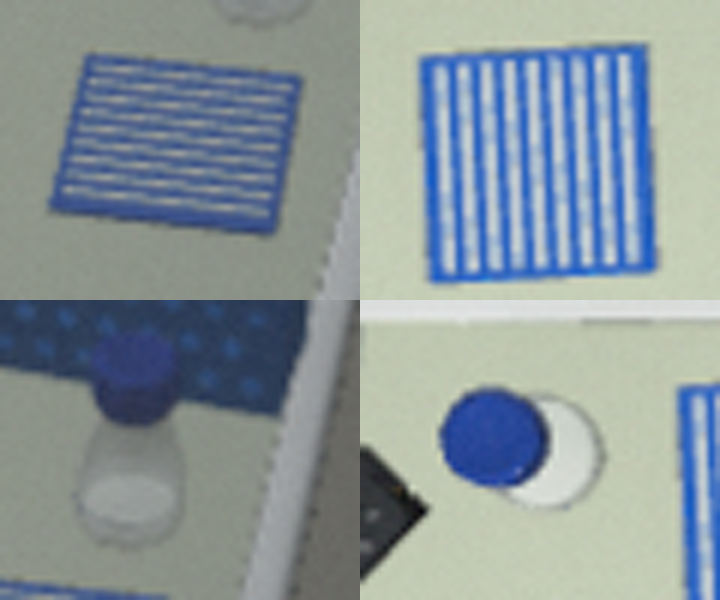

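```bash
python3 - <<'E'
from h import *
s=read_camera("side");t=read_camera("top")
f=lambda p,x,y:(np.array(p,float)+.5)/6-.5+[x,y]
print("cup s",onz(s,f([[175,122]],240,300),120),"t",onz(t,f([[169,158]],390,215),120))
for n,sp,so,tp,to,z in [("pad",[(103,38),(328,87),(268,280),(33,225)],(283,233),[(75,50),(288,62),(276,275),(64,262)],(292,203),22),("mat",[(87,53),(301,75),(273,235),(51,211)],(298,162),[(60,56),(287,44),(295,270),(72,283)],(193,210),6)]:
    for c,p,o in((s,sp,so),(t,tp,to)):
        w=onz(c,f(p,*o),z); print(n,w[:,:2].round(1).tolist(),w.mean(0).round(1),np.linalg.norm(np.diff(w,axis=0),axis=1).round(1))
print("bottle t",onz(t,f([[134,137]],150,205),105),"s",onz(s,f([[132,355-300]],320,125),105))
print("box top",onz(t,[[443,218],[490,220],[490,235],[444,234]],58))
print(proj(t,[[560,0,0],[660,0,0]]))
E
```

```text
cup s [[ 409.22417242 -257.04203537  120.        ]] t [[ 407.07826518 -257.4370613   120.        ]]
pad [[397.8, 51.9], [499.3, 45.9], [494.7, -59.6], [393.5, -53.3]] [446.3  -3.8  22. ] [101.6 105.6 101.4]
pad [[495.9, 47.2], [490.8, -54.1], [389.4, -48.7], [395.1, 51.8]] [442.8  -0.9  22. ] [101.4 101.5 100.6]
mat [[366.3, 335.4], [474.3, 342.4], [481.0, 229.6], [374.3, 222.7]] [424.  282.5   6. ] [108.2 113.  106.9]
mat [[473.1, 340.1], [479.4, 230.9], [370.9, 225.8], [364.1, 332.6]] [421.8 282.4   6. ] [109.4 108.6 107.1]
bottle t [[440.72959999 399.60965206 105.        ]] s [[440.63981226 402.37795439 105.        ]]
box top [[ 474.5558277  -341.28156722   58.        ]
 [ 469.8450732  -474.03227038   58.        ]
 [ 427.76846617 -473.51063218   58.        ]
 [ 429.83416396 -343.74690121   58.        ]]
[[320.67899653 189.84808343]
 [320.84029892 155.79067983]]
```

Request:
play_rows:
  moves:
    - [-0.045, -0.018, 0, 0, 0, 0.085, 100]
    - [-0.045, -0.018, 0, 0, 0, 0.085, 100]
    - [-0.045, -0.018, 0, 0, 0, 0.085, 100]
    - [-0.045, -0.018, 0, 0, 0, 0.085, 100]
    - [-0.045, -0.018, 0, 0, 0, 0.09, 100]
    - [-0.045, -0.018, 0, 0, 0, 0.09, 100]
    - [-0.045, -0.018, 0, 0, 0, 0.09, 100]
    - [-0.045, -0.01, 0, 0, 0, 0.09, 100]

```text
t: 1.1
eef_pos: [485.8, 69.0, 227.3]
tcp_rot: [3.14, -0.001, 1.661]
ft_force: [0.8, 0.5, -0.2]
opening: 0.998
```

```bash
cat >> h.py <<'E'
def go(x,y,z,yaw=None):
    "remaining shift in tool axes (mm) and turn about tool z; z of TCP"
    st=state();p=st["eef_pos"];R=Rot.from_euler("xyz",st["tcp_rot"])
    d=R.inv().apply(np.array([x,y,z])-p)
    if yaw is None: yaw=np.arctan2(y,x)+np.pi/2
    rv=(R.inv()*Rot.from_euler("xyz",[np.pi,0,yaw])).as_rotvec()
    print("t",round(st["t"],2),"pos",p.round(1),"rot",st["tcp_rot"].round(4),"F",st["ft_force"].round(1),"op",round(st["opening"],3),"q",st["joints"].round(2))
    print("shift",d.round(1),"turn",rv.round(3))
from scipy.spatial.transform import Rotation as Rot
E
python3 -c "
from h import *
go(408,-257,180)"
```

```text
t 1.1 pos [485.8  69.  227.3] rot [ 3.1402e+00 -6.0000e-04  1.6614e+00] F [ 0.8  0.5 -0.2] op 0.998 q [ 0.01  0.3   1.88  0.    0.96 -0.09]
shift [-317.7 -107.1   46.9] turn [ 0.001 -0.001  0.653]
```

Request:
play_rows:
  moves:
    - [-0.042, -0.002, 0, 0, 0, 0.082, 100]
    - [-0.042, -0.002, 0, 0, 0, 0.082, 100]
    - [-0.042, -0.002, 0, 0, 0, 0.082, 100]
    - [-0.042, -0.002, 0, 0, 0, 0.082, 100]
    - [-0.042, -0.002, 0, 0, 0, 0.082, 100]
    - [-0.042, -0.002, 0, 0, 0, 0.082, 100]
    - [-0.042, -0.002, 0, 0, 0, 0.082, 100]
    - [-0.03, -0.002, 0, 0, 0, 0.06, 100]

```text
t: 1.9
eef_pos: [404.1, -254.7, 227.9]
tcp_rot: [3.137, -0.002, 0.997]
ft_force: [-0.5, -1.0, -0.6]
opening: 1.002
```

```bash
python3 -c "
from h import *
go(408,-257,180)
c=read_camera('side');crop(c,220,270,90,75,8,'b1.png')"
```

```text
t 1.9 pos [ 404.1 -254.7  227.9] rot [ 3.1371e+00 -1.8000e-03  9.9730e-01] F [-0.5 -1.  -0.6] op 1.002 q [-0.7   0.28  1.91  0.    0.94 -0.13]
shift [ 0.1  4.3 47.9] turn [ 0.005 -0.002 -0.011]
```

View pics/b1.png

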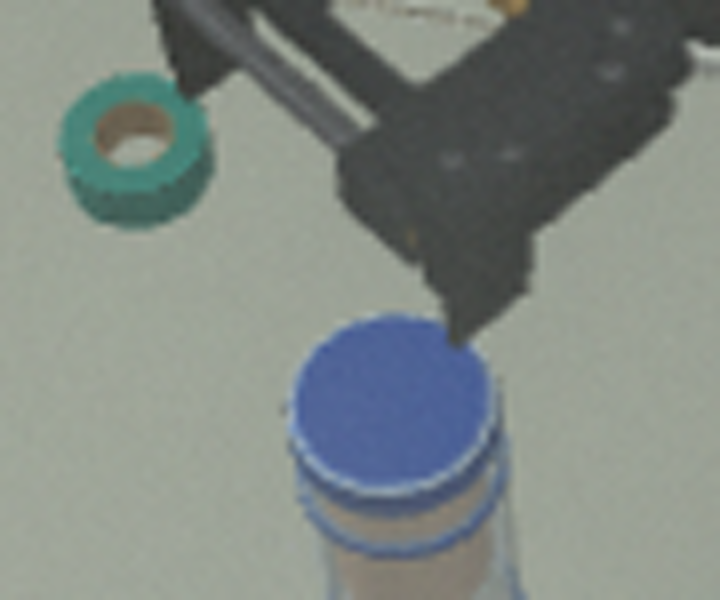

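Request:
play_rows:
  moves:
    - [0, 0.004, 0.04, 0.005, -0.002, -0.011, 100]
    - [0, 0, 0.04, 0, 0, 0, 100]
    - [0, 0, 0.035, 0, 0, 0, 100]
    - [0, 0, 0.025, 0, 0, 0, 100]
    - [0, 0, 0.0, 0, 0, 0, 100]

```text
t: 2.45
eef_pos: [406.1, -263.0, 85.2]
tcp_rot: [3.136, 0.002, 0.999]
ft_force: [0.2, 0.1, 0.7]
opening: 1.0
```

```bash
python3 -c "
from h import *
go(408,-257,75)"
```

```text
t 2.45 pos [ 406.1 -263.    85.2] rot [3.136e+00 2.000e-03 9.986e-01] F [0.2 0.1 0.7] op 1.0 q [-0.71  0.51  2.05 -0.    0.58 -0.14]
shift [ 6.1 -1.7 10.1] turn [ 0.006  0.002 -0.01 ]
```

Request:
play_rows:
  moves:
    - [0.006, -0.0015, 0.006, 0.006, 0.002, -0.01, 100]
    - [0, 0, 0.004, 0, 0, 0, 100]
    - [0, 0, 0, 0, 0, 0, 100]

```text
t: 2.75
eef_pos: [409.3, -257.1, 76.7]
tcp_rot: [3.14, 0.0, 1.01]
ft_force: [-0.2, 0.5, -0.3]
opening: 0.996
```

```bash
python3 -c "
from h import *
go(408,-257,75)
c=read_camera('top');crop(c,370,205,90,75,8,'b2.png')"
```

```text
t 2.75 pos [ 409.3 -257.1   76.7] rot [3.1401e+00 2.0000e-04 1.0099e+00] F [-0.2  0.5 -0.3] op 0.996 q [-0.7   0.53  2.05 -0.    0.57 -0.14]
shift [-0.6 -1.2  1.7] turn [0.001 0.    0.001]
```

View pics/b2.png

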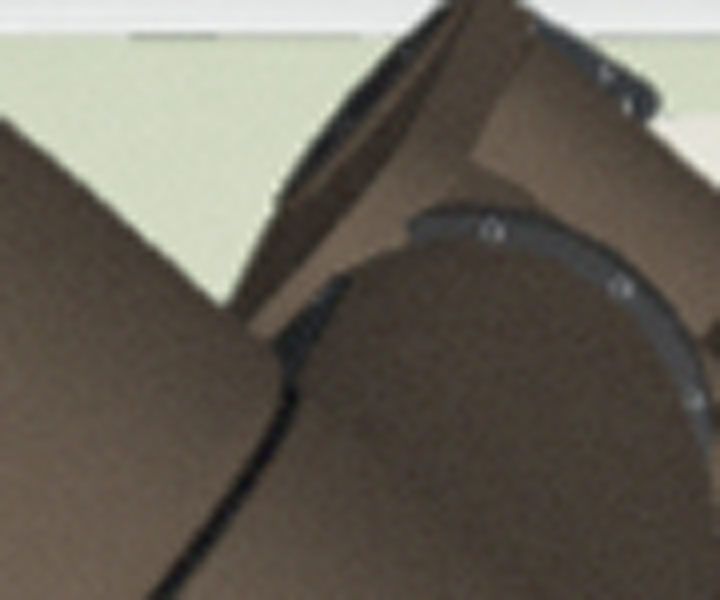

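Request:
play_rows:
  moves:
    - [0, -0.001, 0.001, 0, 0, 0, 0]
    - [0, 0, 0, 0, 0, 0, 0]
    - [0, 0, 0, 0, 0, 0, 0]
    - [0, 0, 0, 0, 0, 0, 0]
    - [0, 0, 0, 0, 0, 0, 0]
    - [0, 0, 0, 0, 0, 0, 0]

```text
t: 3.4
eef_pos: [408.9, -257.0, 78.0]
tcp_rot: [3.136, 0.001, 1.01]
ft_force: [-1.0, 0.9, -1.7]
opening: 0.596
```

```bash
python3 -c "
from h import *
go(408,-257,75)
c=read_camera('side');crop(c,220,270,90,100,6,'b3.png')"
```

```text
t 3.4 pos [ 408.9 -257.    78. ] rot [3.1364e+00 7.0000e-04 1.0100e+00] F [-1.   0.9 -1.7] op 0.596 q [-0.7   0.52  2.05 -0.    0.56 -0.14]
shift [-0.5 -0.8  3. ] turn [0.005 0.001 0.001]
```

View pics/b3.png

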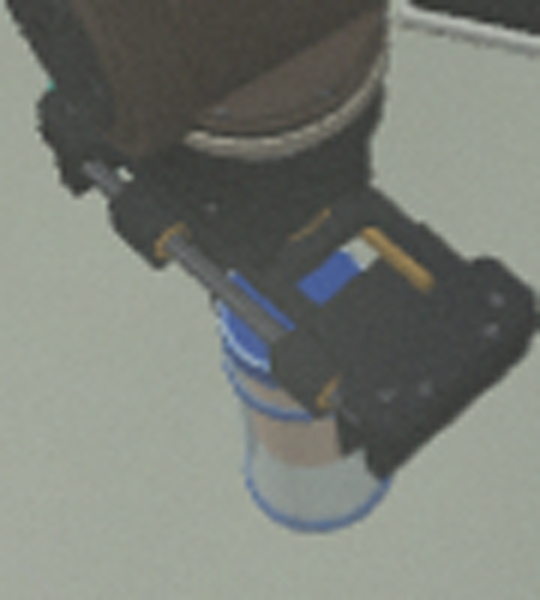

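Request:
play_rows:
  moves:
    - [0, 0, -0.02, 0, 0, 0, 0]
    - [0, 0, -0.03, 0, 0, 0, 0]
    - [0, 0, -0.03, 0, 0, 0, 0]
    - [0.02, -0.005, -0.01, 0, 0, -0.04, 0]
    - [0.035, -0.007, 0, 0, 0, -0.08, 0]
    - [0.035, -0.007, 0, 0, 0, -0.08, 0]
    - [0.035, -0.007, 0, 0, 0, -0.08, 0]
    - [0.035, -0.007, 0, 0, 0, -0.08, 0]

```text
t: 4.25
eef_pos: [443.4, -95.8, 168.9]
tcp_rot: [3.14, 0.0, 1.375]
ft_force: [0.6, -0.4, -5.3]
opening: 0.599
```

```bash
python3 -c "
from h import *
go(444.5,-2,140,1.571)"
```

```text
t 4.25 pos [443.4 -95.8 168.9] rot [3.1405e+00 4.0000e-04 1.3747e+00] F [ 0.6 -0.4 -5.3] op 0.599 q [-0.36  0.33  2.03 -0.    0.77 -0.16]
shift [ 92.2 -17.2  28.8] turn [ 0.001  0.    -0.196]
```

Request:
play_rows:
  moves:
    - [0.035, -0.007, 0, 0, 0, -0.08, 0]
    - [0.035, -0.006, 0.01, 0, 0, -0.07, 0]
    - [0.02, -0.003, 0.01, 0, 0, -0.04, 0]
    - [0, 0, 0.005, 0, 0, 0, 0]
    - [0, 0, 0, 0, 0, 0, 0]

```text
t: 4.75
eef_pos: [437.6, 2.8, 142.0]
tcp_rot: [-3.14, -0.0, 1.58]
ft_force: [-0.3, -0.8, -5.0]
opening: 0.599
```

```bash
python3 -c "
from h import *
go(444.5,-2,120,1.571)
c=read_camera('side');crop(c,260,160,100,120,5,'b4.png')"
```

```text
t 4.75 pos [437.6   2.8 142. ] rot [-3.1404e+00 -1.0000e-04  1.5801e+00] F [-0.3 -0.8 -5. ] op 0.599 q [-0.14  0.36  2.1  -0.    0.68 -0.15]
shift [-4.9  6.9 21.9] turn [-0.001 -0.     0.009]
```

View pics/b4.png

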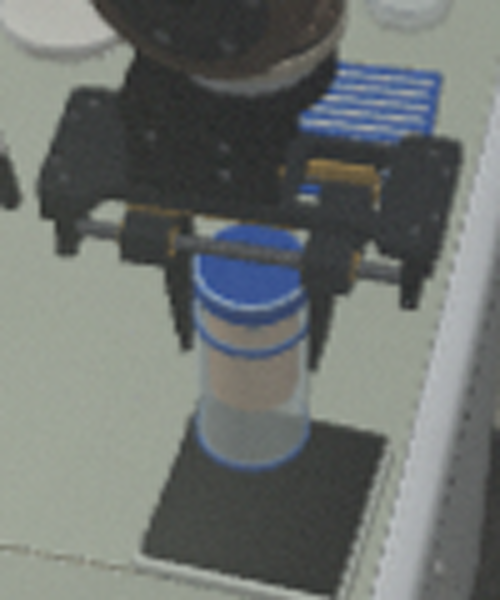

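Request:
play_rows:
  moves:
    - [-0.005, 0.007, 0.01, 0, 0, 0.009, 0]
    - [0, 0, 0.01, 0, 0, 0, 0]
    - [0, 0, 0, 0, 0, 0, 0]
    - [0, 0, 0, 0, 0, 0, 0]

```text
t: 5.2
eef_pos: [446.2, -5.4, 120.6]
tcp_rot: [-3.142, 0.0, 1.564]
ft_force: [0.2, 0.3, -5.5]
opening: 0.596
```

```bash
python3 -c "
from h import *
go(444.5,-2,120,1.571)"
```

```text
t 5.2 pos [446.2  -5.4 120.6] rot [-3.1416e+00  2.0000e-04  1.5645e+00] F [ 0.2  0.3 -5.5] op 0.596 q [-0.16  0.41  2.1  -0.    0.63 -0.15]
shift [ 3.4 -1.7  0.6] turn [-0.     0.    -0.007]
```

Gap ≈ 20 mm. First rap.

Request:
play_rows:
  moves:
    - [0.003, -0.001, 0.026, 0, 0, -0.005, 0]
    - [0, 0, -0.005, 0, 0, 0, 0]
    - [0, 0, -0.015, 0, 0, 0, 0]
    - [0, 0, 0, 0, 0, 0, 0]

```text
t: 5.6
eef_pos: [446.1, -3.5, 116.3]
tcp_rot: [3.14, 0.001, 1.568]
ft_force: [0.8, 0.8, -4.2]
opening: 0.593
```

```bash
python3 -c "
from h import *
go(444.5,-2,120,1.571)
c=read_camera('side');crop(c,260,160,100,120,5,'b5.png')"
```

```text
t 5.6 pos [446.1  -3.5 116.3] rot [3.1400e+00 5.0000e-04 1.5676e+00] F [ 0.8  0.8 -4.2] op 0.593 q [-0.16  0.42  2.11 -0.    0.62 -0.15]
shift [ 1.5 -1.6 -3.7] turn [ 0.002  0.001 -0.003]
```

View pics/b5.png

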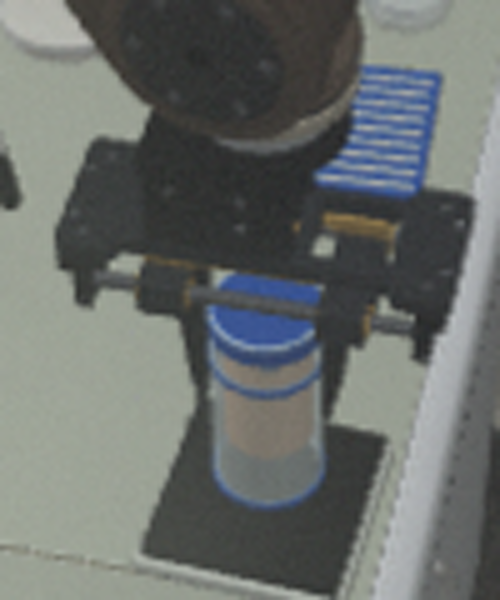

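```bash
cat >> h.py <<'E'
def circ(x,y,z,r): 
    a=np.linspace(0,2*np.pi,90); return np.c_[x+r*np.cos(a),y+r*np.sin(a),0*a+z]
def low(c,x,y,z,r): return proj(c,circ(x,y,z,r))[:,1].max()
E
python3 -c "
from h import *
c=read_camera('side')
for z in (22,30,34,38,42,46,50): print(z,low(c,446,-3.5,z,28),'adapter',low(c,446,-3.5,z+30,22),'top',low(c,446,-3.5,z+120,28))
p=proj(c,circ(446,-3.5,38,28));print(p[:,0].min(),p[:,0].max())
go(444.5,-2,120,1.571)"
```

```text
22 267.1092008605089 adapter 257.87218960347565 top 236.09532353517108
30 265.18537986541 adapter 255.87117017036672 top 233.85078919993208
34 264.2162650534379 adapter 254.86306916616095 top 232.71952723045655
38 263.2423011436976 adapter 253.84985806674612 top 231.58220742882685
42 262.2634530699792 adapter 252.83149951498743 top 230.4387832645016
46 261.27968544179265 adapter 251.80795580558154 top 229.28920775502613
50 260.29096254081423 adapter 250.77918888123182 top 228.1334334609368
301.82195924038274 324.046741452403
t 5.7 pos [445.6  -3.4 115.2] rot [3.1411e+00 4.0000e-04 1.5677e+00] F [-0.   0.2 -4.6] op 0.596 q [-0.16  0.42  2.11 -0.    0.62 -0.15]
shift [ 1.4 -1.1 -4.8] turn [ 0.001  0.    -0.003]
```

Request:
play_rows:
  moves:
    - [0, 0, 0.022, 0, 0, 0, 0]
    - [0, 0, -0.003, 0, 0, 0, 0]
    - [0, 0, -0.012, 0, 0, 0, 0]
    - [0, 0, 0, 0, 0, 0, 0]

```text
t: 6.1
eef_pos: [445.8, -3.7, 109.3]
tcp_rot: [3.141, 0.0, 1.567]
ft_force: [0.2, 0.2, -1.4]
opening: 0.597
```

```bash
python3 -c "
from h import *
go(444.5,-2,120,1.571)
c=read_camera('side');crop(c,260,160,100,120,5,'b6.png')"
```

```text
t 6.1 pos [445.8  -3.7 109.3] rot [3.1407e+00 5.0000e-04 1.5673e+00] F [ 0.2  0.2 -1.4] op 0.597 q [-0.16  0.43  2.11 -0.    0.6  -0.15]
shift [  1.6  -1.3 -10.7] turn [ 0.001  0.    -0.004]
```

View pics/b6.png

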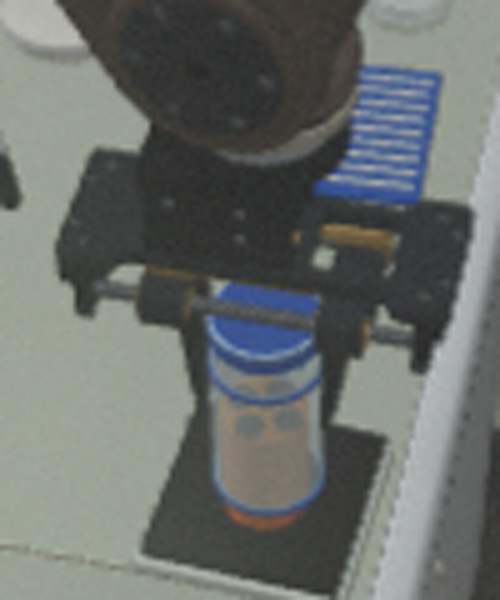

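Request:
play_rows:
  moves:
    - [0, 0, -0.007, 0, 0, 0, 0]
    - [0, 0, -0.007, 0, 0, 0, 0]
    - [0, 0, 0, 0, 0, 0, 0]

```text
t: 6.45
eef_pos: [445.6, -3.6, 124.3]
tcp_rot: [3.141, 0.0, 1.567]
ft_force: [0.0, 0.6, -2.7]
opening: 0.597
```

```bash
python3 -c "
from h import *
go(445.8,-3.7,200,1.567)
c=read_camera('side');crop(c,280,210,60,60,10,'b7.png')
for z in(22,44):
  p=proj(c,circ(445.8,-3.7,z,22));print(p.min(0),p.max(0))
p=proj(c,circ(445.8,-3.7,48,28));print(p.min(0),p.max(0))"
```

```text
t 6.45 pos [445.6  -3.6 124.3] rot [3.1408e+00 4.0000e-04 1.5673e+00] F [ 0.   0.6 -2.7] op 0.597 q [-0.16  0.4   2.1  -0.    0.64 -0.15]
shift [ -0.1   0.3 -75.7] turn [0.001 0.    0.   ]
[304.23907153 251.59257407] [321.53192894 265.24846825]
[304.05717644 246.17990118] [321.58466189 259.9017351 ]
[301.62777597 243.35444091] [323.99154747 260.83481422]
```

View pics/b7.png

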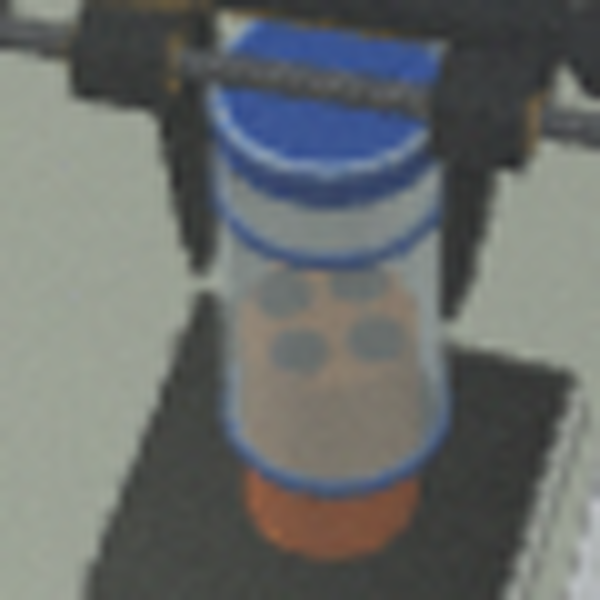

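Request:
play_rows:
  moves:
    - [0, 0, -0.008, 0, 0, 0, 0]
    - [0, 0, -0.01, 0, 0, 0, 0]
    - [0, 0, -0.01, 0, 0, 0, 0]
    - [0, 0, -0.01, 0, 0, 0, 0]

```text
t: 6.9
eef_pos: [444.9, -3.5, 164.1]
tcp_rot: [-3.14, 0.0, 1.567]
ft_force: [0.2, -1.4, -2.5]
opening: 0.596
```

```bash
python3 -c "
from h import *
go(445.6,-3.6,200,1.567)"
```

```text
t 6.9 pos [444.9  -3.5 164.1] rot [-3.1397  0.      1.5673] F [ 0.2 -1.4 -2.5] op 0.596 q [-0.16  0.33  2.06 -0.    0.75 -0.15]
shift [ -0.1   0.7 -35.9] turn [-0.002  0.     0.   ]
```

Request:
play_rows:
  moves:
    - [0, 0, -0.012, 0, 0, 0, 0]
    - [0, 0, -0.012, 0, 0, 0, 0]
    - [0, 0, -0.02, 0, 0, 0, 0]
    - [0, 0, -0.02, 0, 0, 0, 0]
    - [0, 0, 0, 0, 0, 0, 0]

```text
t: 7.4
eef_pos: [444.8, -3.4, 235.1]
tcp_rot: [3.14, 0.001, 1.567]
ft_force: [0.3, -1.2, -2.9]
opening: 0.595
```

```bash
python3 -c "
from h import *
go(423,282.4,230)
c=read_camera('side');crop(c,240,130,120,150,4,'b8.png')"
```

```text
t 7.4 pos [444.8  -3.4 235.1] rot [3.1399e+00 6.0000e-04 1.5674e+00] F [ 0.3 -1.2 -2.9] op 0.595 q [-0.16  0.23  1.97 -0.    0.94 -0.15]
shift [285.8 -22.8   4.9] turn [ 0.001  0.001 -0.592]
```

View pics/b8.png

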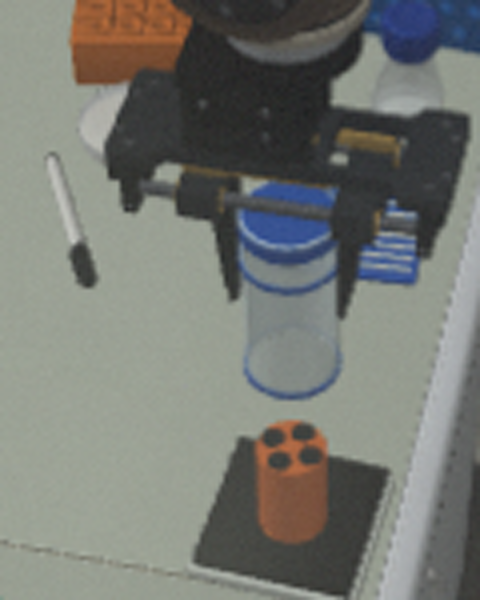

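Request:
play_rows:
  moves:
    - [0.02, 0.004, 0, 0, 0, -0.04, 0]
    - [0.038, 0.007, 0, 0, 0, -0.08, 0]
    - [0.038, 0.007, 0, 0, 0, -0.08, 0]
    - [0.038, 0.007, 0, 0, 0, -0.08, 0]
    - [0.038, 0.007, 0, 0, 0, -0.08, 0]
    - [0.038, 0.007, 0, 0, 0, -0.08, 0]
    - [0.03, 0.007, 0, 0, 0, -0.07, 0]
    - [0.01, 0.002, 0, 0, 0, -0.02, 0]

```text
t: 8.25
eef_pos: [432.1, 255.6, 226.4]
tcp_rot: [-3.133, -0.002, 2.113]
ft_force: [-0.4, -0.4, -2.5]
opening: 0.596
```

```bash
python3 -c "
from h import *
go(423,282.4,130)"
```

```text
t 8.25 pos [432.1 255.6 226.4] rot [-3.1330e+00 -1.8000e-03  2.1132e+00] F [-0.4 -0.4 -2.5] op 0.596 q [ 0.4   0.32  1.85  0.    0.98 -0.14]
shift [27.5  6.8 96.4] turn [-0.009 -0.002 -0.046]
```

Request:
play_rows:
  moves:
    - [0.02, 0.005, 0.02, -0.009, -0.002, -0.046, 0]
    - [0.007, 0.002, 0.03, 0, 0, 0, 0]
    - [0, 0, 0.03, 0, 0, 0, 0]
    - [0, 0, 0.015, 0, 0, 0, 0]
    - [0, 0, 0, 0, 0, 0, 0]

```text
t: 8.75
eef_pos: [421.6, 282.4, 125.2]
tcp_rot: [-3.139, 0.0, 2.161]
ft_force: [0.0, -0.3, -1.9]
opening: 0.595
```

```bash
python3 -c "
from h import *
go(423,282.4,100)
c=read_camera('side');crop(c,280,100,90,110,5,'b9.png')"
```

```text
t 8.75 pos [421.6 282.4 125.2] rot [-3.1389e+00  2.0000e-04  2.1613e+00] F [ 0.  -0.3 -1.9] op 0.595 q [ 0.46  0.47  1.95 -0.    0.72 -0.13]
shift [-0.8  1.2 25.2] turn [-0.003  0.     0.002]
```

View pics/b9.png

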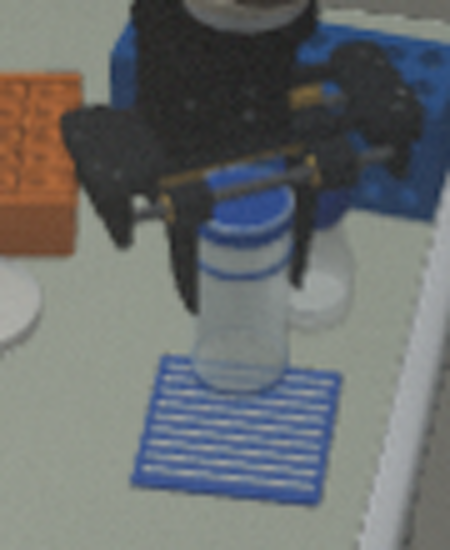

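Request:
play_rows:
  moves:
    - [-0.001, 0.001, 0.012, -0.003, 0, 0, 0]
    - [0, 0, 0.01, 0, 0, 0, 0]
    - [0, 0, 0.008, 0, 0, 0, 0]
    - [0, 0, 0.004, 0, 0, 0, 0]
    - [0, 0, 0, 0, 0, 0, 0]

```text
t: 9.3
eef_pos: [425.0, 281.5, 93.1]
tcp_rot: [3.137, 0.001, 2.159]
ft_force: [0.2, -0.0, -2.3]
opening: 0.593
```

```bash
python3 -c "
from h import *
go(423,282.4,82)"
```

```text
t 9.3 pos [425.  281.5  93.1] rot [3.1368e+00 1.0000e-03 2.1585e+00] F [ 0.2 -0.  -2.3] op 0.593 q [ 0.46  0.52  1.98 -0.    0.64 -0.13]
shift [ 1.8 -1.2 11.1] turn [ 0.005  0.001 -0.001]
```

Request:
play_rows:
  moves:
    - [0.002, -0.0015, 0.004, 0.004, 0, 0, 0]
    - [0, 0, 0.004, 0, 0, 0, 0]
    - [0, 0, 0, 0, 0, 0, 0]

```text
t: 9.6
eef_pos: [422.8, 282.7, 85.3]
tcp_rot: [3.14, 0.001, 2.159]
ft_force: [0.4, 0.1, -2.4]
opening: 0.595
```

```bash
python3 -c "
from h import *
go(423,282.4,82)
c=read_camera('side');crop(c,280,100,90,110,5,'b10.png')"
```

```text
t 9.6 pos [422.8 282.7  85.3] rot [3.1398e+00 1.2000e-03 2.1586e+00] F [ 0.4  0.1 -2.4] op 0.595 q [ 0.46  0.53  1.98 -0.    0.62 -0.13]
shift [-0.4  0.   3.3] turn [ 0.002  0.001 -0.001]
```

View pics/b10.png

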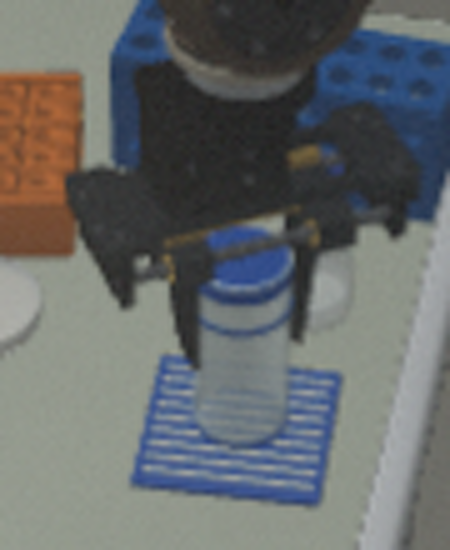

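Request:
play_rows:
  moves:
    - [0, 0, 0.002, 0, 0, 0, 0]
    - [0, 0, 0.002, 0, 0, 0, 0]
    - [0, 0, 0, 0, 0, 0, 0]

```text
t: 9.95
eef_pos: [422.9, 282.8, 81.4]
tcp_rot: [3.139, 0.001, 2.159]
ft_force: [-0.6, -0.2, -3.2]
opening: 0.594
```

```bash
python3 -c "
from h import *
go(423,282.4,80)"
```

```text
t 9.95 pos [422.9 282.8  81.4] rot [3.1391e+00 1.2000e-03 2.1586e+00] F [-0.6 -0.2 -3.2] op 0.594 q [ 0.46  0.54  1.99 -0.    0.61 -0.13]
shift [-0.4 -0.2  1.4] turn [ 0.002  0.001 -0.001]
```

Request:
play_rows:
  moves:
    - [0, 0, 0.002, 0, 0, 0, 0]
    - [0, 0, 0, 0, 0, 0, 0]

```text
t: 10.15
eef_pos: [423.0, 282.8, 79.3]
tcp_rot: [3.139, 0.001, 2.159]
ft_force: [0.6, -0.7, -2.6]
opening: 0.597
```

```bash
python3 -c "
from h import *
go(423,282.4,80)
c=read_camera('side');crop(c,300,155,60,55,10,'b11.png')
for z in(6,10,14):
  p=proj(c,circ(423,282.6,z,28));print(z,p.min(0),p.max(0))"
```

```text
t 10.15 pos [423.  282.8  79.3] rot [3.1390e+00 1.2000e-03 2.1586e+00] F [ 0.6 -0.7 -2.6] op 0.597 q [ 0.46  0.54  1.99 -0.    0.61 -0.13]
shift [-0.4 -0.2 -0.7] turn [ 0.003  0.001 -0.001]
6 [317.3779305 178.5367251] [336.46809765 191.80598614]
10 [317.37716098 177.54362171] [336.50707462 190.81550202]
14 [317.37638515 176.54646648] [336.54620137 189.82085359]
```

View pics/b11.png

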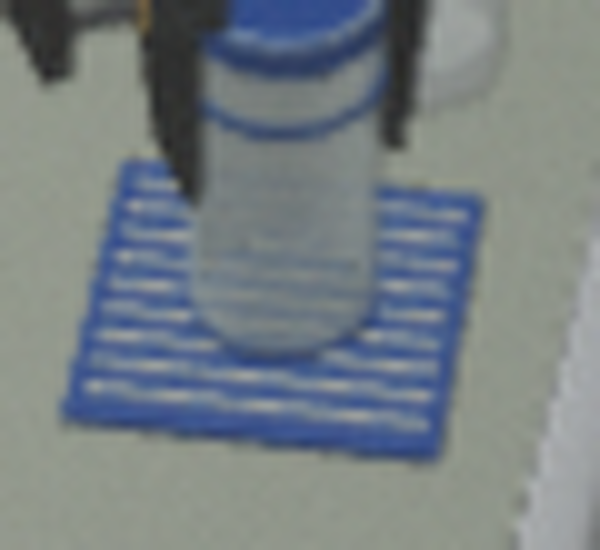

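Request:
play_rows:
  moves:
    - [-0.001, -0.002, 0, 0, 0, 0, 0]
    - [0, 0, 0.002, 0, 0, 0, 0]
    - [0, 0, 0.002, 0, 0, 0, 0]
    - [0, 0, 0, 0, 0, 0, 0]

```text
t: 10.6
eef_pos: [422.1, 280.8, 75.6]
tcp_rot: [3.138, 0.001, 2.159]
ft_force: [-1.2, -0.9, 1.3]
opening: 0.592
```

```bash
python3 -c "
from h import *
go(423,282.4,80)"
```

```text
t 10.6 pos [422.1 280.8  75.6] rot [3.1380e+00 1.4000e-03 2.1586e+00] F [-1.2 -0.9  1.3] op 0.592 q [ 0.46  0.55  2.   -0.    0.59 -0.13]
shift [ 0.8  1.7 -4.4] turn [ 0.004  0.001 -0.001]
```

Request:
play_rows:
  moves:
    - [0, 0, 0.001, 0, 0, 0, 0]
    - [0, 0, 0, 0, 0, 0, 0]

```text
t: 10.8
eef_pos: [422.2, 280.9, 75.6]
tcp_rot: [3.137, 0.002, 2.159]
ft_force: [-0.9, 0.3, -2.5]
opening: 0.595
```

```bash
python3 -c "
from h import *
go(423,282.4,80)
c=read_camera('side');crop(c,300,155,60,55,10,'b12.png')"
```

```text
t 10.8 pos [422.2 280.9  75.6] rot [3.1372e+00 1.5000e-03 2.1587e+00] F [-0.9  0.3 -2.5] op 0.595 q [ 0.46  0.55  2.   -0.    0.59 -0.13]
shift [ 0.8  1.5 -4.4] turn [ 0.004  0.002 -0.001]
```

View pics/b12.png

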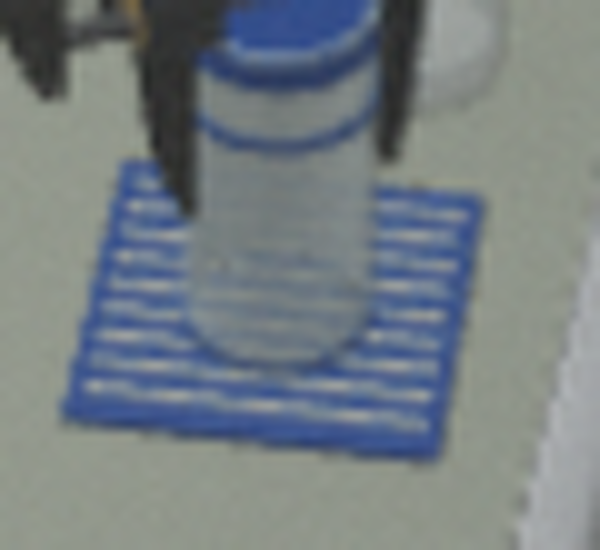

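Request:
play_rows:
  moves:
    - [0, 0, 0.002, 0, 0, 0, 0]

```text
t: 10.95
eef_pos: [422.9, 281.1, 74.9]
tcp_rot: [3.135, 0.002, 2.159]
ft_force: [-6.7, -4.2, 45.1]
opening: 0.597
```

```bash
python3 -c "
from h import *
go(423,282.4,80)"
```

```text
t 10.95 pos [422.9 281.1  74.9] rot [3.1352e+00 2.0000e-03 2.1589e+00] F [-6.7 -4.2 45.1] op 0.597 q [ 0.46  0.55  2.   -0.    0.59 -0.13]
shift [ 1.   0.9 -5.1] turn [ 0.006  0.002 -0.001]
```

Firm contact, so the cup is on the mat. I'll relax the pressure and open.

Request:
play_rows:
  moves:
    - [0, 0, 0, 0, 0, 0, 0]
    - [0, 0, 0, 0, 0, 0, 70]
    - [0, 0, 0, 0, 0, 0, 100]
    - [0, 0, 0, 0, 0, 0, 100]
    - [0, 0, 0, 0, 0, 0, 100]
    - [0, 0, 0, 0, 0, 0, 100]

```text
t: 11.55
eef_pos: [423.3, 281.2, 74.9]
tcp_rot: [3.134, 0.002, 2.159]
ft_force: [-0.3, 0.9, 0.2]
opening: 0.958
```

```bash
python3 -c "
from h import *
go(423,282.4,80)
c=read_camera('side');crop(c,280,100,90,110,5,'b13.png')"
```

```text
t 11.55 pos [423.3 281.2  74.9] rot [3.1340e+00 2.2000e-03 2.1588e+00] F [-0.3  0.9  0.2] op 0.958 q [ 0.46  0.55  2.   -0.    0.59 -0.13]
shift [ 1.1  0.4 -5.1] turn [ 0.008  0.002 -0.001]
```

View pics/b13.png

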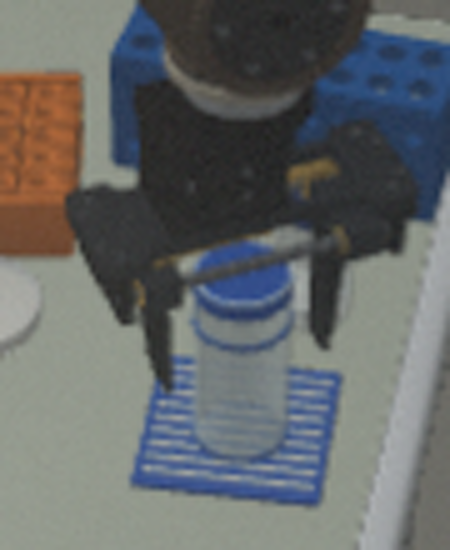

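Released, with the cup upright. Next I lift straight up, then move aside.

Request:
play_rows:
  moves:
    - [0, 0, -0.015, 0.006, 0, 0, 100]
    - [0, 0, -0.02, 0, 0, 0, 100]
    - [0, 0, -0.025, 0, 0, 0, 100]
    - [0, 0, -0.03, 0, 0, 0, 100]
    - [0, 0, -0.04, 0, 0, 0, 100]
    - [0, 0, -0.04, 0, 0, 0, 100]

```text
t: 12.2
eef_pos: [421.1, 280.4, 245.5]
tcp_rot: [-3.131, 0.001, 2.159]
ft_force: [0.6, -0.3, -0.1]
opening: 0.999
```

```bash
python3 -c "
from h import *
go(423,282.4,80)"
```

```text
t 12.2 pos [421.1 280.4 245.5] rot [-3.1312e+00  6.0000e-04  2.1586e+00] F [ 0.6 -0.3 -0.1] op 0.999 q [ 0.46  0.31  1.82 -0.    1.03 -0.13]
shift [  0.7   4.4 165.4] turn [-0.01   0.001 -0.001]
```

Move back past the bottle, high up, to clear the top view.

Request:
play_rows:
  moves:
    - [0, 0, -0.03, 0, 0, 0, 100]
    - [0.03, 0.01, 0, 0, 0, -0.08, 100]
    - [0.045, 0.01, 0, 0, 0, -0.08, 100]
    - [0.045, 0.01, 0, 0, 0, -0.08, 100]
    - [0.045, 0.01, 0, 0, 0, -0.08, 100]
    - [0.045, 0.01, 0, 0, 0, -0.08, 100]
    - [0.02, 0.0, 0, 0, 0, -0.02, 100]
    - [0, 0, 0, 0, 0, 0, 100]

```text
t: 13.0
eef_pos: [293.4, 483.6, 282.5]
tcp_rot: [3.141, 0.002, 2.592]
ft_force: [0.8, 0.1, 0.9]
opening: 1.003
```

```bash
python3 - <<'E'
from h import *
go(423,282.4,80)
s=read_camera("side");t=read_camera("top")
cv2.imwrite("pics/c_s.png",s["img"][:,:,::-1]);cv2.imwrite("pics/c_t.png",t["img"][:,:,::-1])
a=lambda c,*r:cv2.resize(c["img"][r[1]:r[1]+r[3],r[0]:r[0]+r[2],::-1],None,fx=5,fy=5,interpolation=cv2.INTER_CUBIC)
cv2.imwrite("pics/c1.png",np.vstack([np.hstack([a(s,293,152,70,60),a(t,190,203,70,60)]),np.hstack([a(s,278,223,70,60),a(t,287,203,70,60)])]))
E
```

```text
t 13.0 pos [293.4 483.6 282.5] rot [3.1413e+00 1.6000e-03 2.5924e+00] F [0.8 0.1 0.9] op 1.003 q [ 0.91  0.35  1.64 -0.    1.15 -0.11]
shift [-215.3 -104.1  202.8] turn [0.001 0.001 0.433]
```

View pics/c1.png

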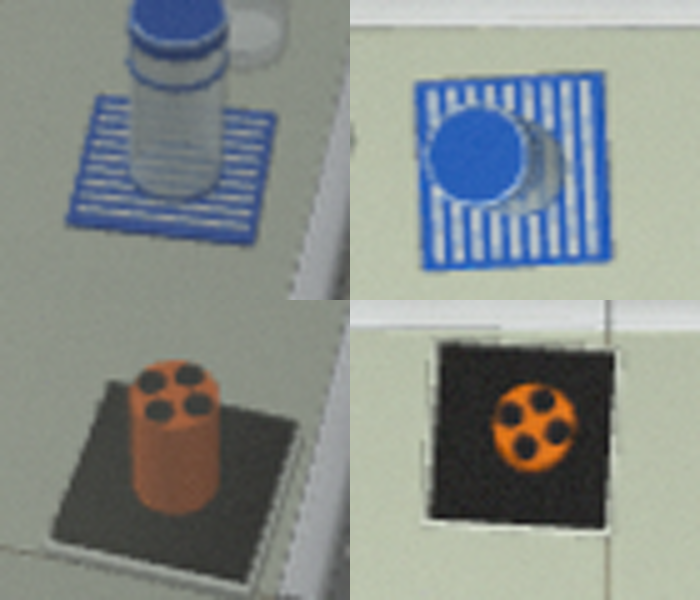

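View pics/c_s.png

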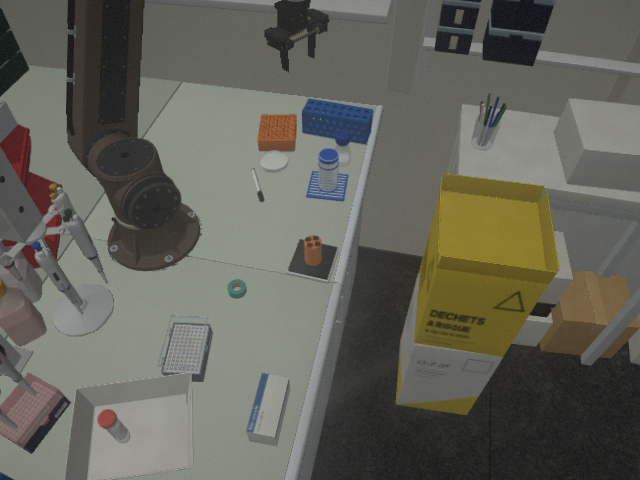

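View pics/c_t.png

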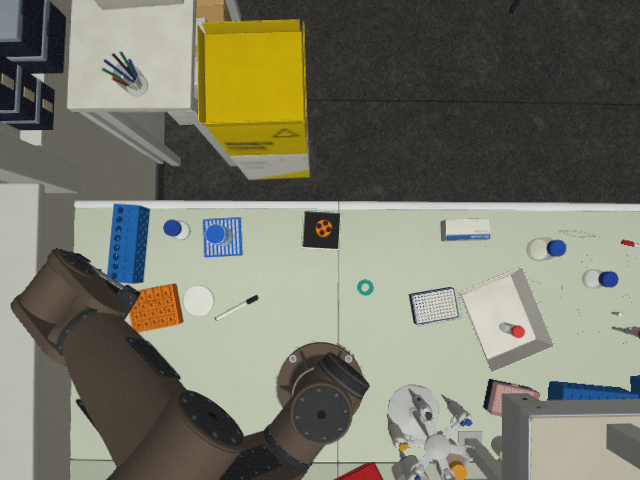

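```bash
python3 - <<'E'
from h import *
t=read_camera("top")
f=lambda p,x,y:(np.array(p,float)+.5)/5-.5+[x,y]
print("cup",onz(t,f([[126,156]],190,203),126),"adapter",onz(t,f([[185,127]],287,203),92))
i=cv2.imread("pics/top0.png");j=cv2.imread("pics/c_t.png");d=cv2.absdiff(i,j).max(2)
print("box diff",(d[210:250,435:500]>40).sum(),"bottle",(d[212:245,165:195]>40).sum())
E
```

```text
cup [[422.82552173 279.56544406 126.        ]] adapter [[442.14917944  -7.67562593  92.        ]]
box diff 0 bottle 1
```

```bash
python3 -c "
from cell import *
print(job_done())"
```

```text
the job is handed in; nothing more can be done
None
```

The job is done and handed in at about 13.2 s of the 48 s allowed. No verdict was reported.

I gripped the cup about 83 mm above its mouth and rapped it twice on the rubber pad. The first rap made the adapter slip about 8 mm; the second dropped it. I lifted the cup straight off, stood it mouth down on the blue mat, let go and moved the arm clear.

**Final camera checks:**
- **Adapter:** it stands upright on the pad, about 6 mm from the pad's centre.
- **Cup:** it is empty and upright, about 3 mm from the mat's centre by the top camera. The side camera agreed to within a few mm.
- **Film box and bottle:** neither moved between the first and last top pictures.

**Forces and slip:**
- **Highest force read:** the wrist force reached 45 N as the cup was pressed onto the mat. That was the cup pressing on the mat, not the gripper body or arm touching anything. I did not read the peak force during the raps.
- **Cup slip:** the cup slid up about 8 mm in the fingers over the two raps, so I lowered it the last few mm in 2 mm steps until it touched.

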